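# Sort look-alike centrifuge inserts by heft and snap them into their carrier

## Task

The three aluminium centrifuge inserts on the bench look alike, but one is an empty shell (about 160 g), one a filled sample canister (about 400 g) and one a solid counterweight (about 700 g), and the rotor would shake if they were mixed up. Judge each by its weight as you lift it, and press it gently but fully home past the spring balls of its own carrier socket: empty shell in the white-ringed one, sample canister in the blue, counterweight in the red. Never lean on an insert in the carrier with more than 40 N, knock none over, and leave the beaker, the bottle and the timer where they are.

Things in the scene. Friction and masses are not known exactly. Their poses are not given: they have to be found in the camera images.
- insert_1: One of three look-alike closed aluminium inserts with a dark cap, 88 mm tall, on the bench; which one has which mass (within 8 %, set by a hidden loose slug) changes from start to start. Origin: centre of underside; z up. Foot flange 56 mm wide, 14 mm high, its lower 10 mm tapering to 48 mm at the underside; body 42 mm wide from 14 to 74 mm height (grip here); cap 40 mm wide above.
- insert_2: One of three look-alike closed aluminium inserts with a dark cap, 88 mm tall, on the bench; which one has which mass (within 8 %, set by a hidden loose slug) changes from start to start. Origin: centre of underside; z up. Foot flange 56 mm wide, 14 mm high, its lower 10 mm tapering to 48 mm at the underside; body 42 mm wide from 14 to 74 mm height (grip here); cap 40 mm wide above.
- insert_3: One of three look-alike closed aluminium inserts with a dark cap, 88 mm tall, on the bench; which one has which mass (within 8 %, set by a hidden loose slug) changes from start to start. Origin: centre of underside; z up. Foot flange 56 mm wide, 14 mm high, its lower 10 mm tapering to 48 mm at the underside; body 42 mm wide from 14 to 74 mm height (grip here); cap 40 mm wide above.
- carrier: Heavy fixed dark block, 96 (x) x 275 (y) x 40 mm high, turned up to 0.25 rad; origin: centre of underside. Three sockets 59 mm wide at y = +85 (red ring), 0 (blue), -85 mm (white). Four spring balls in each, 18.5 mm above the floor, 50 mm apart across. A flange meets them 17 mm above the floor; passing takes 8 to 16 N, more than an insert weighs, and it snaps down at 8 to 3 mm.
- seat_red: Floor of the red-ringed socket (carrier y = +85 mm), for the solid counterweight, about 700 g. Origin: centre of its upper face, 12 mm above the bench, 28 mm below the mouth; axes as the carrier's. An insert is home when its origin meets this point: a rigid stop, where force climbs about 10 to 25 N per mm of push, so arrive slowly. Once home it stands free of the balls.
- seat_blue: Floor of the blue-ringed socket (carrier y = 0, the middle one), for the filled sample canister, about 400 g. Origin: centre of its upper face, 12 mm above the bench, 28 mm below the mouth; axes as the carrier's. An insert is home when its origin meets this point: a rigid stop, where force climbs about 10 to 25 N per mm of push, so arrive slowly. Once home it stands free of the balls.
- seat_white: Floor of the white-ringed socket (carrier y = -85 mm), for the empty shell, about 160 g. Origin: centre of its upper face, 12 mm above the bench, 28 mm below the mouth; axes as the carrier's. An insert is home when its origin meets this point: a rigid stop, where force climbs about 10 to 25 N per mm of push, so arrive slowly. Once home it stands free of the balls.
- beaker: Empty clear 100 ml beaker, 73 mm across, 92 mm tall, to the right of the work. Bystander. Origin: centre of its underside.
- bottle_black_cap: Small laboratory bottle with a black screw cap, 40 mm across, 78 mm tall, to the left of the work. Bystander. Origin: centre of its underside.
- timer: White bench timer, 62 x 66 x 21 mm, lying to the left of the inserts. Bystander. Origin: centre of its underside.

How it is judged:
At the end, for the whole second after the job is handed in: Empty shell in the white-ringed, sample canister in the blue, counterweight in the red socket (floor bears under 2.75, 2.75 to 5.4, over 5.4 N): underside within 3 mm of the floor and so under the spring balls, within 4 mm of the axis, upright within 0.06 rad, released, at rest (((horizontal distance between insert_1 and seat_white below 0.004 m and z of insert_1 in the frame of seat_white below 0.003 m and angle between insert_1's own z axis and vertical below 0.06 rad and contact force between insert_1 and seat_white between 0.8 and 2.75 N and linear speed of insert_1 below 0.02 m/s) or (horizontal distance between insert_2 and seat_white below 0.004 m and z of insert_2 in the frame of seat_white below 0.003 m and angle between insert_2's own z axis and vertical below 0.06 rad and contact force between insert_2 and seat_white between 0.8 and 2.75 N and linear speed of insert_2 below 0.02 m/s) or (horizontal distance between insert_3 and seat_white below 0.004 m and z of insert_3 in the frame of seat_white below 0.003 m and angle between insert_3's own z axis and vertical below 0.06 rad and contact force between insert_3 and seat_white between 0.8 and 2.75 N and linear speed of insert_3 below 0.02 m/s)) and ((horizontal distance between insert_1 and seat_blue below 0.004 m and z of insert_1 in the frame of seat_blue below 0.003 m and angle between insert_1's own z axis and vertical below 0.06 rad and contact force between insert_1 and seat_blue between 2.75 and 5.4 N and linear speed of insert_1 below 0.02 m/s) or (horizontal distance between insert_2 and seat_blue below 0.004 m and z of insert_2 in the frame of seat_blue below 0.003 m and angle between insert_2's own z axis and vertical below 0.06 rad and contact force between insert_2 and seat_blue between 2.75 and 5.4 N and linear speed of insert_2 below 0.02 m/s) or (horizontal distance between insert_3 and seat_blue below 0.004 m and z of insert_3 in the frame of seat_blue below 0.003 m and angle between insert_3's own z axis and vertical below 0.06 rad and contact force between insert_3 and seat_blue between 2.75 and 5.4 N and linear speed of insert_3 below 0.02 m/s)) and ((horizontal distance between insert_1 and seat_red below 0.004 m and z of insert_1 in the frame of seat_red below 0.003 m and angle between insert_1's own z axis and vertical below 0.06 rad and contact force between insert_1 and seat_red between 5.4 and 11 N and linear speed of insert_1 below 0.02 m/s) or (horizontal distance between insert_2 and seat_red below 0.004 m and z of insert_2 in the frame of seat_red below 0.003 m and angle between insert_2's own z axis and vertical below 0.06 rad and contact force between insert_2 and seat_red between 5.4 and 11 N and linear speed of insert_2 below 0.02 m/s) or (horizontal distance between insert_3 and seat_red below 0.004 m and z of insert_3 in the frame of seat_red below 0.003 m and angle between insert_3's own z axis and vertical below 0.06 rad and contact force between insert_3 and seat_red between 5.4 and 11 N and linear speed of insert_3 below 0.02 m/s))); the robot touches nothing.
It fails at once if an insert pressed against the carrier with more than 40 N (contact force between any of insert_1, insert_2, insert_3 and carrier above 40 N).
It fails at once if an insert knocked over (tilted more than 0.6 rad) (angle between any of insert_1, insert_2, insert_3's own z axis and vertical above 0.6 rad).
It fails at once if the beaker, the bottle or the timer moved by more than 25 mm (distance of any of beaker, bottle_black_cap, timer from where it was at the start of the episode above 0.025 m).
It also fails if it takes over 64 s, if anything falls off the work surface, if the arm or the gripper's body presses on something with over 40 N, if the wrist force passes 120 N, or if a joint passes its speed limit or range.

## Robot

A 6-joint arm with a two-finger parallel gripper is mounted at the origin on a cart in front of the work surface, level with it; the furniture and walls round the work are solid. World frame = base frame: x ahead of the robot, y to its left, z up, the work surface at z = 0. Lengths are in m, angles in rad, forces in N, time in s.
With the tool pointing down it reaches from about 0.425 to 0.95 m from the base axis. Payload 3.5 kg.
Tool frame: the origin (TCP) lies on the centre line of the jaws, within the pads' length; the fingertips stand 17 mm ahead of it and the grasp point (between the pads) lies 2 mm behind it; z points along the fingers, y is the line along which they close (so a half turn about z gives the same grasp; the last joint's range is limited). The gripper opens to 85 mm and grips with 20 to 120 N. Pads are 22 mm wide; open, the fingers measure 114 mm over their backs; the gripper's body (76 mm by 85 mm) begins 54 mm behind the grasp point. The pads swing forward as they close: fully open they stand 13 mm farther back than shut.
Start: joints at [-1.287, 0.286, 1.577, -0, 1.279, -0.15], TCP at [0.284, -0.612, 0.248] pointing down, gripper open.
Joint ranges: [-2.77, 2.77], [-0.9, 2.22], [0.21, 2.48], [-1.53, 4.67], [0.24, 2.81], [-2.84, 2.84]. Speed limits (rad/s): [2.79, 2.79, 3.14, 3.14, 3.14, 3.14].

## Interface

Orientations are given as a unit quaternion [x, y, z, w].
In Python, from plant import ctrl gives the robot as it stands. The module is installed in compiled form; this text tells all that it offers.
- The arm moves only by the tool drive_tool, never from a script. Its argument "moves" is a list of rows, each a list of 3 entries, a list of its own where there are three numbers: the turn, a rotation vector about the tool's x, y, z in rad, then the shift along the tool's x, y, z in m, then the finger opening in m, from 0 to 0.0854. A call has 1 to 5 rows; each row shifts and turns the commanded pose from where the row before left it, along the tool's axes as they then stand; what a row does not reach is not made up. A row lasts 1/8 s, in which the tool goes at most 62.5 mm and 10.7 degrees, less where a joint would pass 70% of its speed; a pose out of reach is approached as far as the arm can. A call with a gripper value outside its range is refused whole. The fingers move at their own pace and stop on an object; "grip_force" is the grip in N (left out, the last holds). Time passes only in rows, so rows that do not move let the fingers close. It gives the time, the measured TCP pose, the force, the opening and the grip force at its end, in the units of the state.
- ctrl.get_state(): the state, without advancing time (a new reading comes with each control period).
- ctrl.read_camera(name): name is "scene" or "top" or "wrist"; returns a dict with "image" (400x640x3 uint8, red, green, blue), "fx", "fy", "cx", "cy" (pixels), "R" (3x3) and "t" (3): a world point X has camera coordinates R X + t. Camera axes: x right, y down, z forward; pixel columns grow to the right and rows downward; lengths in m; the calibration is good to about 2 mm. A picture is of the moment at which its call begins. There is no depth.
- ctrl.sign_off(): hands the job in; it is judged then, once.
The state is a dict: "time": time; "qpos": joint angles; "dq": joint speeds; "joint_efforts": joint torques, N m; "eef_pos": TCP position; "tcp_rot": TCP orientation; "contact_force": force on the tool from outside, world axes, zero at the start; "wrist_torque": the same for the moment, N m; "opening": opening from 0.0 (shut) to 1.0 (fully open); "finger_force": force on a finger pad.
Only numpy, scipy, OpenCV 4.12 (cv2) and the standard library are available. Lean on these libraries where they do the work, as an engineer would, in place of code of your own. Each camera call takes 0.05 s, during which the arm holds its last target. There are 200 camera calls.

## Working session

There is one attempt and no reset: what is moved stays moved. The work goes in short steps, Python scripts to look and compute and a tool call to move; the robot and the scene stay as the last step left them, time stands still between calls to the robot, and variables do not carry over. Pictures are saved under pics/ and viewed, at most 10 in all, crops included, and the job is handed in when it is done.

Besides the shell and the picture viewer there is one more tool, called after "Request:" by a JSON object that holds its "name" and its "arguments". drive_tool: Moves the arm, as the interface text tells. Its arguments: {"type":"object","properties":{"moves":{"type":"array","items":{"type":"array"}},"grip_force":{"type":"number"}},"required":["moves"]}

```bash
mkdir -p pics; cat > h.py <<'E'
import numpy as np, cv2
from plant import ctrl
def snap(name,f,crop=None,scale=1):
    c=ctrl.read_camera(name); im=c["image"][:,:,::-1].copy()
    if crop: x0,y0,x1,y1=crop; im=im[y0:y1,x0:x1]
    if scale!=1: im=cv2.resize(im,None,fx=scale,fy=scale,interpolation=cv2.INTER_CUBIC)
    cv2.imwrite("pics/"+f,im); np.savez("pics/"+f+".npz",**{k:c[k] for k in("fx","fy","cx","cy","R","t")})
def px2w(f,u,v,z):
    c=np.load("pics/"+f+".npz"); R,t=c["R"],c["t"]
    d=R.T@np.array([(u-c["cx"])/c["fx"],(v-c["cy"])/c["fy"],1]); o=-R.T@t
    return o+d*(z-o[2])/d[2]
E
python3 - <<'E'
from h import *
snap("top","top0.png"); snap("scene","scene0.png")
c=np.load("pics/top0.png.npz");print({k:np.round(c[k],3).tolist() for k in c})
s=ctrl.get_state();print({k:np.round(v,3).tolist() for k,v in s.items()})
E
```

```text
{'fx': 436.96, 'fy': 436.96, 'cx': 314.958, 'cy': 199.584, 'R': [[-0.026, -1.0, 0.007], [-0.998, 0.025, -0.054], [0.054, -0.008, -0.999]], 't': [0.001, 0.531, 1.224]}
{'time': 0.1, 'qpos': [-1.287, 0.287, 1.578, -0.0, 1.279, -0.15], 'dq': [-0.0, 0.001, -0.003, -0.0, 0.0, -0.001], 'joint_efforts': [0.0, -40.73, -29.37, -0.0, 0.003, -0.0], 'eef_pos': [0.284, -0.612, 0.247], 'tcp_rot': [0.977, 0.215, -0.0, -0.001], 'contact_force': [-0.048, -0.407, 0.269], 'wrist_torque': [0.018, 0.023, -0.032], 'finger_force': 0.0, 'opening': 1.003}
```

View pics/top0.png

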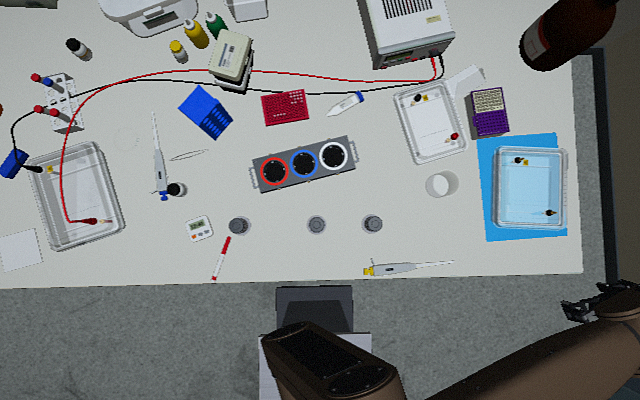

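View pics/scene0.png

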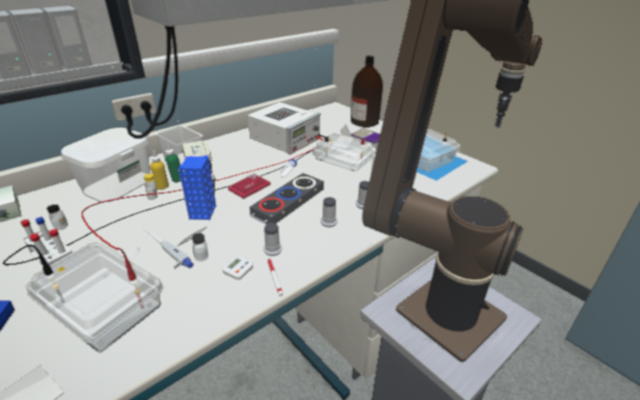

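The top view shows the inserts near px (239,225), (316,224) and (372,223), and the rings red (273,171), blue (303,163) and white (334,155). I'll enlarge that area.

```bash
python3 - <<'E'
from h import *
im=cv2.imread("pics/top0.png")[130:250,195:395]
cv2.imwrite("pics/topc.png",cv2.resize(im,None,fx=4,fy=4,interpolation=cv2.INTER_CUBIC))
for n,u,v,z in[("i",239,225,.06),("i",316,224,.06),("i",372,223,.06),("red",273,171,.04),("blue",303,163,.04),("white",334,155,.04)]:print(n,px2w("top0.png",u,v,z).round(4))
E
```

```text
i [0.4642 0.1962 0.06  ]
i [ 0.4616 -0.0131  0.06  ]
i [ 0.4604 -0.1657  0.06  ]
red [0.6119 0.1026 0.04  ]
blue [0.6322 0.0186 0.04  ]
white [ 0.6525 -0.0684  0.04  ]
```

View pics/topc.png

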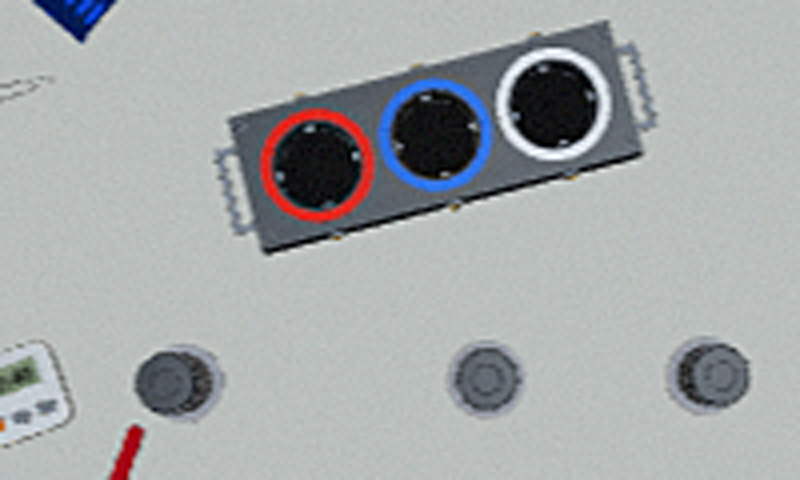

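```bash
cat >> h.py <<'E'
from scipy.spatial.transform import Rotation as Ro
def go(target,yaw=None,n=1):
    s=ctrl.get_state(); R=Ro.from_quat(s["tcp_rot"]); M=R.as_matrix()
    print("t",round(s["time"],2),"pos",s["eef_pos"].round(4) if hasattr(s["eef_pos"],"round") else s["eef_pos"],"F",np.round(s["contact_force"],2),"op",s["opening"])
    x=np.arctan2(M[1,0],M[0,0]); d=M.T@(np.array(target)-s["eef_pos"])
    print("tilt z",M[:,2].round(4),"yaw tool x",x.round(4),"q6",np.round(s["qpos"][5],3),"shift tool",d.round(4),"turn z",None if yaw is None else -(yaw-x).round(4))
    t=Ro.from_matrix(np.array([[np.cos(yaw),np.sin(yaw),0],[np.sin(yaw),-np.cos(yaw),0],[0,0,-1]]).T) if yaw is not None else None
    if t is not None: print("full turn vec",(R.inv()*t).as_rotvec().round(4))
E
python3 - <<'E'
from h import *
f=lambda u,v,z:px2w("top0.png",(u+.5)/4-.5+195,(v+.5)/4-.5+130,z)
r,b,w=f(317.5,166,.04),f(435.5,136,.04),f(553.5,104,.04)
print(r,b,w,np.linalg.norm(r-w),np.arctan2(-(r-w)[0],(r-w)[1]))
for a,c in[((166,383),(183,384)),((487,379),(486,379)),((718,375),(706,377))]:print(f(*a,.088)[:2].round(4),f(*c,.008)[:2].round(4))
go([.461,-.166,.2],1.804)
E
```

```text
[0.61143214 0.09983601 0.04      ] [0.6304075  0.01724858 0.04      ] [ 0.65084067 -0.06560798  0.04      ] 0.17007276607100616 0.23384104481159448
[0.4634 0.1992] [0.4624 0.201 ]
[ 0.4606 -0.0138] [ 0.4604 -0.0139]
[ 0.4593 -0.1675] [ 0.4578 -0.1702]
t 0.1 pos [ 0.2836 -0.6119  0.2471] F [-0.05 -0.41  0.27] op 1.002655422290845
tilt z [-7.0e-04  2.1e-03 -1.0e+00] yaw tool x 0.4338 q6 -0.15 shift tool [ 0.3484 -0.3299  0.0479] turn z -1.3702
full turn vec [-0.0016 -0.0017 -1.3702]
```

Request:
{"name": "drive_tool", "arguments": {"moves": [[[0,0,-0.171],[0.043,-0.041,0],0.085],[[0,0,-0.171],[0.05,-0.033,0],0.085],[[0,0,-0.171],[0.0545,-0.024,0],0.085],[[0,0,-0.171],[0.058,-0.015,0],0.085],[[0,0,-0.171],[0.0595,-0.005,0],0.085]], "grip_force": 40}}

```text
time: 0.72
eef_pos: [0.3935, -0.3327, 0.2478]
tcp_rot: [0.798, 0.603, 0.0, -0.0]
contact_force: [0.1, 0.0, 0.7]
opening: 0.996
finger_force: 0.0
```

```bash
python3 -c "
from h import *
go([.459,-.168,.2],1.8048)"
```

```text
t 0.72 pos [ 0.3935 -0.3327  0.2478] F [0.13 0.01 0.75] op 0.9957756451861373
tilt z [-2.e-04  6.e-04 -1.e+00] yaw tool x 1.294 q6 -0.622 shift tool [0.1763 0.0181 0.0479] turn z -0.5108
full turn vec [-3.000e-04 -6.000e-04 -5.108e-01]
```

Request:
{"name": "drive_tool", "arguments": {"moves": [[[0,0,-0.17],[0.0588,0.006,0.015],0.085],[[0,0,-0.17],[0.057,0.0158,0.015],0.085],[[0,0,-0.1708],[0.0535,0.0252,0.015],0.085],[[0,0,0],[0,0,0],0.085]]}}

```text
time: 1.23
eef_pos: [0.4592, -0.1661, 0.2012]
tcp_rot: [0.619, 0.785, 0.0, -0.002]
contact_force: [-0.2, -0.7, -0.4]
opening: 0.995
finger_force: 0.0
```

```bash
python3 -c "
from h import *
go([.459,-.168,.13],1.8048)
snap('wrist','w1.png')"
```

```text
t 1.23 pos [ 0.4592 -0.1661  0.2012] F [-0.22 -0.73 -0.43] op 0.9952222643308318
tilt z [-0.0033  0.0028 -1.    ] yaw tool x 1.8063 q6 -0.791 shift tool [-0.0021 -0.0005  0.0712] turn z 0.0015
full turn vec [-0.0026 -0.0035  0.0015]
```

View pics/w1.png

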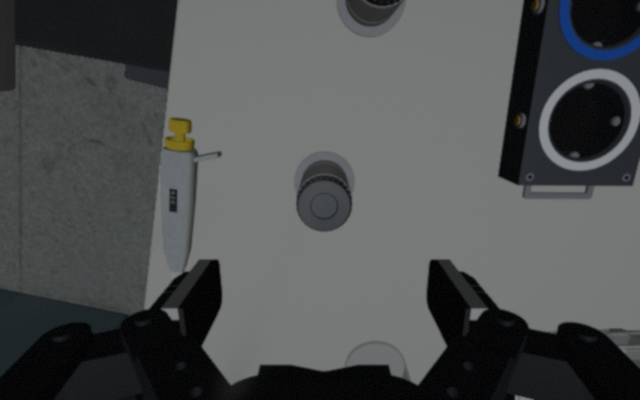

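The wrist view shows the insert cap at (323,205), its foot near (324,178), and the white ring at (591,120).

```bash
python3 -c "
from h import *
print(px2w('w1.png',323.5,205,.088),px2w('w1.png',324,178,.008),px2w('w1.png',591,120,.04),px2w('w1.png',371,10,.008))
go([.459,-.168,.13],1.8048)"
```

```text
[ 0.45919414 -0.16863181  0.088     ] [ 0.45897261 -0.16671525  0.008     ] [ 0.65309993 -0.06459627  0.04      ] [ 0.46378284 -0.02150847  0.008     ]
t 1.27 pos [ 0.4593 -0.1681  0.2022] F [ 1.56 -0.62  0.75] op 0.9996074129286057
tilt z [-2.e-03  9.e-04 -1.e+00] yaw tool x 1.8032 q6 -0.791 shift tool [ 0.0001 -0.0002  0.0722] turn z -0.0016
full turn vec [-0.0017 -0.0014 -0.0016]
```

Request:
{"name": "drive_tool", "arguments": {"moves": [[[0,0,0],[0,0,0.055],0.085],[[0,0,0],[0,0,0.055],0.085],[[0,0,0],[0,0,0.032],0.085],[[0,0,0],[0,0,0.006],0.085],[[0,0,0],[0,0,0],0.06]], "grip_force": 60}}

```text
time: 1.9
eef_pos: [0.46, -0.1714, 0.0562]
tcp_rot: [0.622, 0.783, 0.0, 0.001]
contact_force: [-0.2, 0.7, 0.9]
opening: 0.811
finger_force: 0.0
```

Request:
{"name": "drive_tool", "arguments": {"moves": [[[0,0,0],[0,0,0],0.045],[[0,0,0],[0,0,0],0.036],[[0,0,0],[0,0,0],0.036],[[0,0,0],[0,0,0],0.036]], "grip_force": 60}}

```text
time: 2.4
eef_pos: [0.4606, -0.1713, 0.0576]
tcp_rot: [0.622, 0.783, -0.0, 0.002]
contact_force: [-2.4, -1.3, 6.0]
opening: 0.482
finger_force: 60.8
```

Request:
{"name": "drive_tool", "arguments": {"moves": [[[0,0,0],[0,0,-0.03],0.036],[[0,0,0],[0,0,-0.05],0.036],[[0,0,0],[0,0,-0.04],0.036],[[0,0,0],[0,0,0],0.036],[[0,0,0],[0,0,0],0.036]]}}

```text
time: 3.02
eef_pos: [0.4584, -0.1694, 0.1735]
tcp_rot: [0.622, 0.783, -0.0, -0.001]
contact_force: [0.3, -0.5, -4.2]
opening: 0.482
finger_force: 63.2
```

```bash
python3 - <<'E'
from h import *
for i in range(3):
    go([.631,.0172,.14],1.8048); ctrl.read_camera("top")
snap('wrist','w2.png')
E
```

```text
t 3.02 pos [ 0.4584 -0.1694  0.1735] F [ 0.31 -0.54 -4.18] op 0.48230717660929256
tilt z [-0.0025  0.0016 -1.    ] yaw tool x 1.7997 q6 -0.791 shift tool [0.1425 0.2106 0.0334] turn z -0.0051
full turn vec [-0.0021 -0.0021 -0.0051]
t 3.08 pos [ 0.458  -0.1692  0.1727] F [ 0.34  0.41 -4.77] op 0.48432477295773807
tilt z [-0.004   0.0025 -1.    ] yaw tool x 1.7996 q6 -0.791 shift tool [0.1422 0.2109 0.0325] turn z -0.0052
full turn vec [-0.0033 -0.0034 -0.0052]
t 3.12 pos [ 0.458  -0.1692  0.1725] F [ 0.88 -0.86 -3.63] op 0.4804833323545012
tilt z [-0.0044  0.0028 -1.    ] yaw tool x 1.7996 q6 -0.791 shift tool [0.1422 0.2109 0.0323] turn z -0.0052
full turn vec [-0.0037 -0.0037 -0.0052]
```

View pics/w2.png

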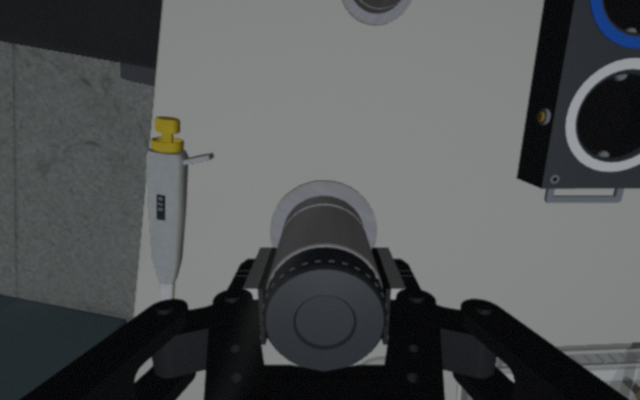

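Weight is about 4.2 N, so this is the sample canister and goes in blue. The cap is at (325,320). Next I'll get its offset from the TCP.

```bash
python3 - <<'E'
from h import *
s=ctrl.get_state(); p=np.array(s["eef_pos"])
for zo in(.030,.034):
  print(p, px2w('w2.png',325,320,p[2]+zo)-p, px2w('w2.png',323.5,232,p[2]-.056+.012)-p)
E
```

```text
[ 0.4583466  -0.16950254  0.17300222] [-0.00066683  0.00353897  0.03      ] [-0.00154315  0.0040005  -0.044     ]
[ 0.4583466  -0.16950254  0.17300222] [-0.00129975  0.00625943  0.034     ] [-0.00154315  0.0040005  -0.044     ]
```

Request:
{"name": "drive_tool", "arguments": {"moves": [[[-0.002,-0.002,-0.005],[0.028,0.042,0],0.036],[[0,0,0],[0.028,0.042,0],0.036],[[0,0,0],[0.028,0.042,0],0.036],[[0,0,0],[0.028,0.042,0],0.036],[[0,0,0],[0.027,0.0428,0],0.036]]}}

```text
time: 3.85
eef_pos: [0.6329, 0.0151, 0.1736]
tcp_rot: [0.62, 0.785, -0.001, 0.0]
contact_force: [0.4, -1.3, -4.4]
opening: 0.486
finger_force: 63.3
```

Request:
{"name": "drive_tool", "arguments": {"moves": [[[0,0,0],[0,0,0.03],0.036],[[0,0,0],[0,0,0.025],0.036],[[0,0,0],[0,0,0.01],0.036],[[0,0,0],[0,0,0],0.036],[[0,0,0],[0,0,0],0.036]]}}

```text
time: 4.47
eef_pos: [0.6336, 0.0132, 0.1117]
tcp_rot: [0.62, 0.785, 0.001, 0.002]
contact_force: [0.9, 0.0, -3.6]
opening: 0.479
finger_force: 63.9
```

```bash
python3 - <<'E'
from h import *
go([.632,.0137,.095],1.8048); snap('wrist','w3.png')
E
```

```text
t 4.47 pos [0.6336 0.0132 0.1117] F [ 0.89  0.03 -3.57] op 0.4787295652281949
tilt z [ 0.0046 -0.0017 -1.    ] yaw tool x 1.8043 q6 -0.371 shift tool [ 0.0008 -0.0015  0.0167] turn z -0.0005
full turn vec [ 0.004   0.0028 -0.0005]
```

View pics/w3.png

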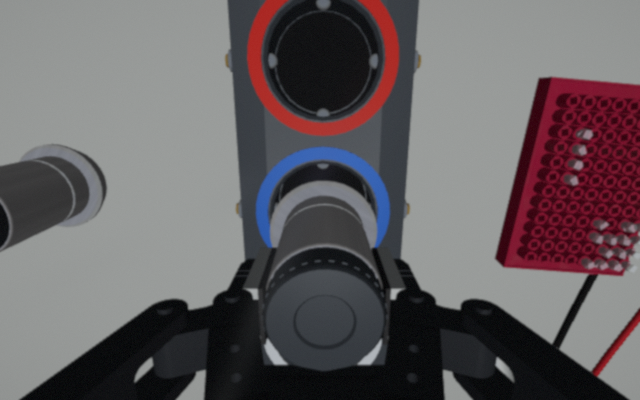

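The wrist view shows the insert centred left-right over the blue ring (323), with the red ring at (323,60). I'll check alignment along the tool x axis.

```bash
python3 - <<'E'
from h import *
s=ctrl.get_state(); p=np.array(s["eef_pos"])
# red ring outer: left 247,right 399,bottom 136 ; blue outer left 257,right 391
r=px2w('w3.png',323,59,.04); bt=px2w('w3.png',323,136,.04); bl=px2w('w3.png',323.5,148,.04)
u=np.array([-np.sin(.234),np.cos(.234),0])
print(p,r,'blue from red',r-.085*u,'ring radius',np.linalg.norm(r-bt),'blue from top edge',bl-u*np.linalg.norm(r-bt), 'red from bottom edge-based',bt+u*.0355)
print('flange edge',px2w('w3.png',323,181,p[2]-.056+.014)-28e-3*u-p)
E
```

```text
[0.63369077 0.01323576 0.11198494] [0.61279343 0.10019694 0.04      ] blue from red [0.63250241 0.01751348 0.04      ] ring radius 0.03973092050652609 blue from top edge [0.63290439 0.01647818 0.04      ] red from bottom edge-based [0.61366715 0.09605591 0.04      ]
flange edge [-0.00113266  0.00304401 -0.042     ]
```

Request:
{"name": "drive_tool", "arguments": {"moves": [[[0.003,0.002,0],[0,0,0.008],0.036],[[0,0,0],[0,0,0.008],0.036],[[0,0,0],[0,0,0.004],0.036],[[0,0,0],[0,0,0.002],0.036],[[0,0,0],[0,0,0],0.036]]}}

```text
time: 5.15
eef_pos: [0.6325, 0.0137, 0.0882]
tcp_rot: [0.62, 0.785, -0.0, -0.001]
contact_force: [-0.3, 0.5, -5.0]
opening: 0.484
finger_force: 64.1
```

Request:
{"name": "drive_tool", "arguments": {"moves": [[[0,0,0],[0,0,0.001],0.036],[[0,0,0],[0,0,0.001],0.036],[[0,0,0],[0,0,0.001],0.036],[[0,0,0],[0,0,0],0.036]]}}

```text
time: 5.65
eef_pos: [0.633, 0.0139, 0.0859]
tcp_rot: [0.62, 0.785, 0.0, -0.0]
contact_force: [-1.3, 3.0, -0.3]
opening: 0.483
finger_force: 64.4
```

Request:
{"name": "drive_tool", "arguments": {"moves": [[[0,0,0],[0,0,0.0015],0.036],[[0,0,0],[0,0,0.0015],0.036],[[0,0,0],[0,0,0.001],0.036],[[0,0,0],[0,0,0],0.036]]}}

```text
time: 6.15
eef_pos: [0.6338, 0.0136, 0.083]
tcp_rot: [0.62, 0.785, 0.0, 0.001]
contact_force: [-1.5, 3.4, 5.4]
opening: 0.482
finger_force: 65.1
```

Request:
{"name": "drive_tool", "arguments": {"moves": [[[0,0,0],[0,0,0.0015],0.036],[[0,0,0],[0,0,0.0015],0.036],[[0,0,0],[0,0,0.001],0.036],[[0,0,0],[0,0,0],0.036]]}}

```text
time: 6.65
eef_pos: [0.6341, 0.0136, 0.08]
tcp_rot: [0.62, 0.785, 0.0, 0.001]
contact_force: [-2.8, 4.4, 7.5]
opening: 0.479
finger_force: 65.3
```

Request:
{"name": "drive_tool", "arguments": {"moves": [[[0,0,0],[0.0007,0,0.0015],0.036],[[0,0,0],[0,0,0.0015],0.036],[[0,0,0],[0,0,0.001],0.036],[[0,0,0],[0,0,0],0.036]]}}

```text
time: 7.15
eef_pos: [0.6317, 0.0141, 0.0713]
tcp_rot: [0.62, 0.785, -0.001, -0.001]
contact_force: [2.9, 0.0, -9.2]
opening: 0.48
finger_force: 63.4
```

Request:
{"name": "drive_tool", "arguments": {"moves": [[[0,0,0],[0,0,0.0015],0.036],[[0,0,0],[0,0,0.001],0.036],[[0,0,0],[0,0,0.001],0.036],[[0,0,0],[0,0,0],0.036]]}}

```text
time: 7.65
eef_pos: [0.6326, 0.014, 0.0703]
tcp_rot: [0.62, 0.785, -0.0, -0.0]
contact_force: [0.5, 0.5, -3.5]
opening: 0.483
finger_force: 64.0
```

Request:
{"name": "drive_tool", "arguments": {"moves": [[[0,0,0],[0,0,0.0007],0.036],[[0,0,0],[0,0,0.0003],0.036],[[0,0,0],[0,0,0],0.036]]}}

```text
time: 8.02
eef_pos: [0.6328, 0.0141, 0.0697]
tcp_rot: [0.62, 0.785, -0.0, -0.0]
contact_force: [-1.2, -0.6, 0.0]
opening: 0.483
finger_force: 64.4
```

Request:
{"name": "drive_tool", "arguments": {"moves": [[[0,0,0],[0,0,0.0005],0.036],[[0,0,0],[0,0,0],0.036]]}}

```text
time: 8.28
eef_pos: [0.6328, 0.0141, 0.0697]
tcp_rot: [0.62, 0.785, -0.0, -0.0]
contact_force: [-3.7, 0.1, 5.4]
opening: 0.483
finger_force: 64.9
```

Request:
{"name": "drive_tool", "arguments": {"moves": [[[0,0,0],[0,0,0],0.06],[[0,0,0],[0,0,0],0.075],[[0,0,0],[0,0,0],0.085],[[0,0,0],[0,0,0],0.085]]}}

```text
time: 8.78
eef_pos: [0.6326, 0.0142, 0.0683]
tcp_rot: [0.62, 0.785, -0.0, -0.0]
contact_force: [-0.2, -0.6, 0.4]
opening: 0.994
finger_force: 0.0
```

Request:
{"name": "drive_tool", "arguments": {"moves": [[[0,0,0],[0,0,-0.02],0.085],[[0,0,0],[0,0,-0.05],0.085],[[0,0,0],[0,0,-0.05],0.085],[[0,0,0],[0,0,0],0.085]]}}

```text
time: 9.28
eef_pos: [0.6363, 0.0139, 0.1968]
tcp_rot: [0.62, 0.785, 0.003, 0.006]
contact_force: [-0.8, 0.8, -0.3]
opening: 0.993
finger_force: 0.0
```

```bash
python3 - <<'E'
from h import *
snap('wrist','w4.png')
go([.4608,-.0139,.19],1.8048); 
E
```

```text
t 9.32 pos [0.6346 0.0141 0.1933] F [-0.3   0.1   0.21] op 0.9960492185505285
tilt z [ 0.0069 -0.0013 -1.    ] yaw tool x 1.8047 q6 -0.371 shift tool [ 0.0131 -0.1756  0.0021] turn z -0.0001
full turn vec [ 0.0064  0.0029 -0.0001]
```

View pics/w4.png

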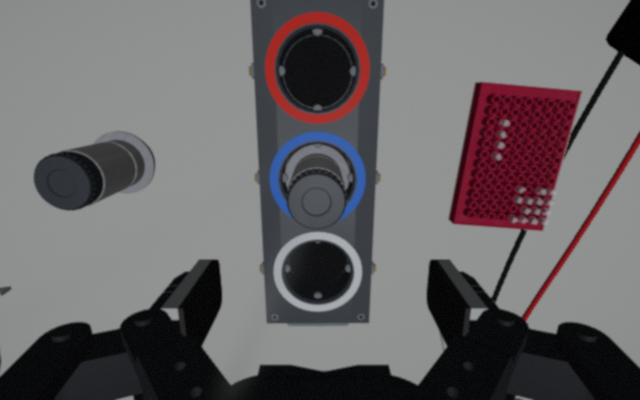

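The canister stands upright, seated in blue. On to the middle insert.

Request:
{"name": "drive_tool", "arguments": {"moves": [[[0,0,0],[0.003,-0.044,0],0.085],[[0,0,0],[0.003,-0.044,0],0.085],[[0,0,0],[0.003,-0.044,0],0.085],[[0,0,0],[0.004,-0.0436,0],0.085],[[0,0,0],[0,0,0],0.085]]}}

```text
time: 9.95
eef_pos: [0.4554, -0.0134, 0.1867]
tcp_rot: [0.62, 0.784, -0.001, -0.002]
contact_force: [-0.2, 0.2, -0.2]
opening: 0.998
finger_force: 0.0
```

```bash
python3 - <<'E'
from h import *
ctrl.read_camera("top");ctrl.read_camera("top")
go([.4608,-.0139,.056],1.8048); 
E
```

```text
t 10.05 pos [ 0.4586 -0.0138  0.1883] F [0.5  0.03 0.65] op 0.9924222157067012
tilt z [-9.e-04 -1.e-04 -1.e+00] yaw tool x 1.8042 q6 -0.485 shift tool [-0.0006  0.0022  0.1323] turn z -0.0006
full turn vec [-0.0009 -0.0001 -0.0006]
```

Request:
{"name": "drive_tool", "arguments": {"moves": [[[0,0,0],[-0.001,0.002,0.045],0.085],[[0,0,0],[0,0,0.045],0.085],[[0,0,0],[0,0,0.032],0.085],[[0,0,0],[0,0,0.009],0.085],[[0,0,0],[0,0,0],0.06]]}}

```text
time: 10.68
eef_pos: [0.4616, -0.0144, 0.0576]
tcp_rot: [0.62, 0.785, -0.0, -0.0]
contact_force: [1.6, 0.0, -0.2]
opening: 0.808
finger_force: 0.0
```

Request:
{"name": "drive_tool", "arguments": {"moves": [[[0,0,0],[0,0,0],0.045],[[0,0,0],[0,0,0],0.036],[[0,0,0],[0,0,0],0.036],[[0,0,0],[0,0,0],0.036]]}}

```text
time: 11.18
eef_pos: [0.4622, -0.0147, 0.0595]
tcp_rot: [0.62, 0.785, 0.0, 0.001]
contact_force: [-0.4, 0.2, 6.1]
opening: 0.482
finger_force: 60.8
```

Request:
{"name": "drive_tool", "arguments": {"moves": [[[0,0,0],[0,0,-0.03],0.036],[[0,0,0],[0,0,-0.05],0.036],[[0,0,0],[0,0,-0.04],0.036],[[0,0,0],[0,0,0],0.036],[[0,0,0],[0,0,0],0.036]]}}

```text
time: 11.8
eef_pos: [0.4601, -0.0141, 0.1765]
tcp_rot: [0.62, 0.785, -0.001, -0.001]
contact_force: [-0.7, 0.4, -2.2]
opening: 0.482
finger_force: 61.2
```

```bash
python3 - <<'E'
from h import *
for i in range(2):
    ctrl.read_camera("top"); print(ctrl.get_state()["contact_force"])
snap('wrist','w5.png'); go([.651,-.069,.17],1.8048); go([.6115,.097,.17])
E
```

```text
[ 0.40153953  0.17957792 -1.081788  ]
[-0.66765565 -0.15055434 -1.67307722]
t 11.95 pos [ 0.4597 -0.014   0.1755] F [-0.07 -0.33 -1.62] op 0.48095465315347474
tilt z [-4.9e-03  8.0e-04 -1.0e+00] yaw tool x 1.8045 q6 -0.485 shift tool [-0.0979  0.1734  0.0045] turn z -0.0003
full turn vec [-0.0046 -0.0019 -0.0003]
t 11.95 pos [ 0.4597 -0.014   0.1755] F [-0.07 -0.33 -1.62] op 0.48095465315347474
tilt z [-4.9e-03  8.0e-04 -1.0e+00] yaw tool x 1.8045 q6 -0.485 shift tool [0.0728 0.1734 0.0048] turn z None
```

View pics/w5.png

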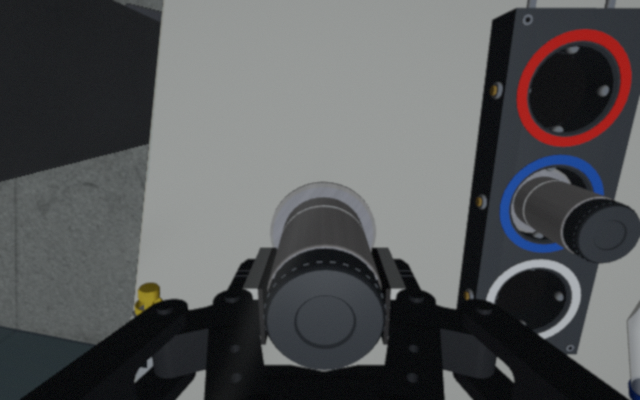

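Weight is about 1.6 N, so this is the empty shell and goes in white. It sits in the grip the same way as the last one (cap at (325,321)).

Request:
{"name": "drive_tool", "arguments": {"moves": [[[-0.003,-0.001,0],[-0.0245,0.0437,0],0.036],[[0,0,0],[-0.0245,0.0437,0],0.036],[[0,0,0],[-0.0245,0.0437,0],0.036],[[0,0,0],[-0.0245,0.0437,0],0.036],[[0,0,0],[0,0,0],0.036]]}}

```text
time: 12.58
eef_pos: [0.6551, -0.0701, 0.1746]
tcp_rot: [0.62, 0.784, -0.0, -0.001]
contact_force: [-0.3, -1.0, -1.7]
opening: 0.482
finger_force: 61.4
```

Request:
{"name": "drive_tool", "arguments": {"moves": [[[0,0,0],[0,0,0.025],0.036],[[0,0,0],[0,0,0.025],0.036],[[0,0,0],[0,0,0.01],0.036],[[0,0,0],[0,0,0],0.036],[[0,0,0],[0,0,0],0.036]]}}

```text
time: 13.2
eef_pos: [0.6543, -0.0692, 0.1191]
tcp_rot: [0.62, 0.785, 0.001, 0.002]
contact_force: [0.6, -0.9, -0.8]
opening: 0.481
finger_force: 61.4
```

```bash
python3 - <<'E'
from h import *
ctrl.read_camera("top")
go([.6523,-.0687,.092],1.8048)
snap('wrist','w6.png')
E
```

```text
t 13.25 pos [ 0.6546 -0.0693  0.1195] F [-1.27 -0.14 -1.79] op 0.47985901917275
tilt z [ 0.0046 -0.0012 -1.    ] yaw tool x 1.8047 q6 -0.493 shift tool [ 0.0012 -0.0022  0.0275] turn z -0.0001
full turn vec [ 0.0042  0.0022 -0.0001]
```

View pics/w6.png

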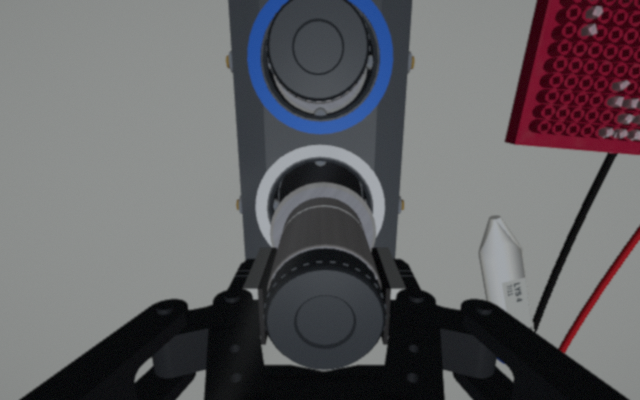

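The ring centre is at column 320 and the flange at 323, which agrees with the computed −2 mm tool-y correction. I'll correct it and descend.

Request:
{"name": "drive_tool", "arguments": {"moves": [[[0.003,0.0015,0],[0.001,-0.002,0.008],0.036],[[0,0,0],[0,0,0.01],0.036],[[0,0,0],[0,0,0.006],0.036],[[0,0,0],[0,0,0.002],0.036],[[0,0,0],[0,0,0],0.036]]}}

```text
time: 13.92
eef_pos: [0.6515, -0.0685, 0.0916]
tcp_rot: [0.62, 0.785, -0.0, -0.001]
contact_force: [0.7, 1.1, -1.8]
opening: 0.484
finger_force: 61.4
```

Request:
{"name": "drive_tool", "arguments": {"moves": [[[0,0,0],[0,0,0.0015],0.036],[[0,0,0],[0,0,0.0015],0.036],[[0,0,0],[0,0,0.001],0.036],[[0,0,0],[0,0,0],0.036]]}}

```text
time: 14.42
eef_pos: [0.6522, -0.0683, 0.0882]
tcp_rot: [0.62, 0.785, 0.0, -0.0]
contact_force: [1.3, 3.4, 1.0]
opening: 0.476
finger_force: 61.6
```

Request:
{"name": "drive_tool", "arguments": {"moves": [[[0,0,0],[0,0,0.0015],0.036],[[0,0,0],[0,0,0.0015],0.036],[[0,0,0],[0,0,0.001],0.036],[[0,0,0],[0,0,0],0.036]]}}

```text
time: 14.92
eef_pos: [0.6526, -0.0684, 0.0856]
tcp_rot: [0.62, 0.785, 0.001, 0.0]
contact_force: [-1.1, 5.0, 7.4]
opening: 0.481
finger_force: 62.2
```

Request:
{"name": "drive_tool", "arguments": {"moves": [[[0,0,0],[0.001,0,0.0015],0.036],[[0,0,0],[0,0,0.0015],0.036],[[0,0,0],[0,0,0.001],0.036],[[0,0,0],[0,0,0],0.036]]}}

```text
time: 15.42
eef_pos: [0.6529, -0.0682, 0.0824]
tcp_rot: [0.62, 0.785, 0.0, 0.001]
contact_force: [-1.6, 3.3, 8.9]
opening: 0.48
finger_force: 62.4
```

Request:
{"name": "drive_tool", "arguments": {"moves": [[[0,0,0],[0,0,0.001],0.036],[[0,0,0],[0,0,0.0015],0.036],[[0,0,0],[0,0,0.001],0.036],[[0,0,0],[0,0,0],0.036]]}}

```text
time: 15.92
eef_pos: [0.6514, -0.0679, 0.0747]
tcp_rot: [0.62, 0.785, -0.0, -0.0]
contact_force: [5.5, 2.3, -7.7]
opening: 0.485
finger_force: 61.6
```

Snapped through. Home should be at z ≈ 0.0715.

Request:
{"name": "drive_tool", "arguments": {"moves": [[[0,0,0],[0,0,0.001],0.036],[[0,0,0],[0,0,0.001],0.036],[[0,0,0],[0,0,0.0005],0.036],[[0,0,0],[0,0,0],0.036],[[0,0,0],[0,0,0],0.036]]}}

```text
time: 16.55
eef_pos: [0.6512, -0.0676, 0.0735]
tcp_rot: [0.62, 0.785, -0.0, -0.001]
contact_force: [4.1, 1.6, -7.0]
opening: 0.478
finger_force: 61.6
```

Request:
{"name": "drive_tool", "arguments": {"moves": [[[0,0,0],[0,0,0.0005],0.036],[[0,0,0],[0,0,0],0.036],[[0,0,0],[0,0,0],0.036]]}}

```text
time: 16.92
eef_pos: [0.6513, -0.0676, 0.0734]
tcp_rot: [0.62, 0.785, -0.0, -0.001]
contact_force: [2.8, 2.6, -6.1]
opening: 0.48
finger_force: 61.8
```

Request:
{"name": "drive_tool", "arguments": {"moves": [[[0,0,0],[0,0,0.0005],0.036],[[0,0,0],[0,0,0.0005],0.036],[[0,0,0],[0,0,0],0.036],[[0,0,0],[0,0,0],0.036]]}}

```text
time: 17.42
eef_pos: [0.6515, -0.0678, 0.0728]
tcp_rot: [0.62, 0.785, -0.0, -0.0]
contact_force: [1.8, 1.6, -2.9]
opening: 0.477
finger_force: 62.1
```

Request:
{"name": "drive_tool", "arguments": {"moves": [[[0,0,0],[0,0,0.0005],0.036],[[0,0,0],[0,0,0.0005],0.036],[[0,0,0],[0,0,0],0.036],[[0,0,0],[0,0,0],0.036]]}}

```text
time: 17.92
eef_pos: [0.6516, -0.0678, 0.0717]
tcp_rot: [0.62, 0.785, -0.0, -0.0]
contact_force: [1.0, 1.4, 0.4]
opening: 0.482
finger_force: 62.4
```

Request:
{"name": "drive_tool", "arguments": {"moves": [[[0,0,0],[0,0,0.0005],0.036],[[0,0,0],[0,0,0.0004],0.036],[[0,0,0],[0,0,0],0.036]]}}

```text
time: 18.3
eef_pos: [0.6517, -0.0678, 0.0717]
tcp_rot: [0.62, 0.785, -0.0, -0.0]
contact_force: [-1.7, 1.4, 6.1]
opening: 0.478
finger_force: 62.9
```

Rigid stop reached; it's home. Release, rise, and head for the last insert.

Request:
{"name": "drive_tool", "arguments": {"moves": [[[0,0,0],[0,0,0],0.06],[[0,0,0],[0,0,0],0.075],[[0,0,0],[0,0,0],0.085],[[0,0,0],[0,0,0],0.085]]}}

```text
time: 18.8
eef_pos: [0.6512, -0.0678, 0.0702]
tcp_rot: [0.62, 0.785, -0.0, -0.001]
contact_force: [-0.2, -0.3, 0.0]
opening: 0.997
finger_force: 0.0
```

Request:
{"name": "drive_tool", "arguments": {"moves": [[[0,0,0],[0,0,-0.02],0.085],[[0,0,0],[0,0,-0.05],0.085],[[0,0,0],[0,0,-0.05],0.085],[[0,0,0],[0.05,-0.02,0],0.085],[[0,0,0],[0.05,-0.02,0],0.085]]}}

```text
time: 19.42
eef_pos: [0.5898, 0.0207, 0.1937]
tcp_rot: [0.62, 0.784, 0.001, 0.001]
contact_force: [-0.6, -0.3, -0.4]
opening: 0.992
finger_force: 0.0
```

Request:
{"name": "drive_tool", "arguments": {"moves": [[[0,0,0],[0.051,-0.0204,0],0.085],[[0,0,0],[0.051,-0.0204,0],0.085],[[0,0,0],[0.051,-0.0204,0],0.085],[[0,0,0],[0.051,-0.0204,0],0.085],[[0,0,0],[0,0,0],0.085]]}}

```text
time: 20.05
eef_pos: [0.4612, 0.2022, 0.1923]
tcp_rot: [0.618, 0.786, 0.001, -0.0]
contact_force: [0.1, -0.6, 0.2]
opening: 0.998
finger_force: 0.0
```

```bash
python3 - <<'E'
from h import *
ctrl.read_camera("top");ctrl.read_camera("top")
go([.463,.2,.056],1.8048); snap('wrist','w7.png')
E
```

```text
t 20.15 pos [0.4633 0.2001 0.1922] F [-0.28  0.38 -0.54] op 0.9999123935474072
tilt z [ 1.6e-03  3.0e-04 -1.0e+00] yaw tool x 1.8061 q6 -0.029 shift tool [-1.000e-04 -5.000e-04  1.362e-01] turn z 0.0013
full turn vec [0.0016 0.0001 0.0013]
```

View pics/w7.png

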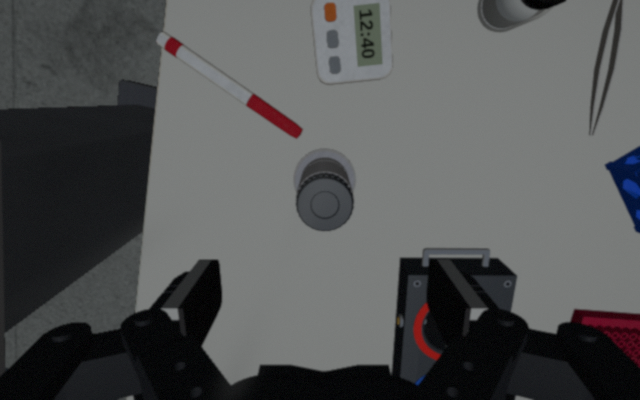

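The insert appears at (325,204), same as in the first approach, and is clear of the marker and timer. Descend and grasp.

Request:
{"name": "drive_tool", "arguments": {"moves": [[[0,0,0],[0,0,0.045],0.085],[[0,0,0],[0,0,0.045],0.085],[[0,0,0],[0,0,0.035],0.085],[[0,0,0],[0,0,0.009],0.085],[[0,0,0],[0,0,0],0.06]], "grip_force": 80}}

```text
time: 20.82
eef_pos: [0.4636, 0.1992, 0.0571]
tcp_rot: [0.62, 0.784, -0.0, -0.0]
contact_force: [-0.5, 0.7, 1.0]
opening: 0.809
finger_force: 0.0
```

Request:
{"name": "drive_tool", "arguments": {"moves": [[[0,0,0],[0,0,0],0.045],[[0,0,0],[0,0,0],0.036],[[0,0,0],[0,0,0],0.036],[[0,0,0],[0,0,0],0.036]]}}

```text
time: 21.32
eef_pos: [0.464, 0.2, 0.0591]
tcp_rot: [0.62, 0.785, 0.001, 0.001]
contact_force: [-1.9, -2.5, 4.8]
opening: 0.474
finger_force: 80.7
```

Request:
{"name": "drive_tool", "arguments": {"moves": [[[0,0,0],[0,0,-0.03],0.036],[[0,0,0],[0,0,-0.05],0.036],[[0,0,0],[0,0,-0.04],0.036],[[0,0,0],[0,0,0],0.036],[[0,0,0],[0,0,0],0.036]]}}

```text
time: 21.95
eef_pos: [0.4609, 0.1995, 0.1741]
tcp_rot: [0.62, 0.785, -0.002, -0.002]
contact_force: [-0.9, -0.2, -7.2]
opening: 0.475
finger_force: 85.1
```

```bash
python3 - <<'E'
from h import *
ctrl.read_camera("top"); ctrl.read_camera("top")
go([.6129,.0967,.17],1.8048)
E
```

```text
t 22.05 pos [0.4606 0.1994 0.1733] F [-0.16 -0.35 -7.59] op 0.47189420094946527
tilt z [-0.0074 -0.0011 -1.    ] yaw tool x 1.8046 q6 -0.028 shift tool [-0.1352  0.1244  0.0023] turn z -0.0002
full turn vec [-0.0075 -0.0007 -0.0002]
```

Weight is about 7.4 N, so this is the counterweight and goes in red.

Request:
{"name": "drive_tool", "arguments": {"moves": [[[-0.004,0,0],[-0.0338,0.0311,0],0.036],[[0,0,0],[-0.0338,0.0311,0],0.036],[[0,0,0],[-0.0338,0.0311,0],0.036],[[0,0,0],[-0.0338,0.0311,0],0.036],[[0,0,0],[0,0,0],0.036]]}}

```text
time: 22.68
eef_pos: [0.6166, 0.0947, 0.174]
tcp_rot: [0.621, 0.784, 0.0, -0.0]
contact_force: [-0.1, 0.6, -6.5]
opening: 0.476
finger_force: 85.3
```

Request:
{"name": "drive_tool", "arguments": {"moves": [[[0,0,0],[0,0,0.025],0.036],[[0,0,0],[0,0,0.025],0.036],[[0,0,0],[0,0,0.01],0.036],[[0,0,0],[0,0,0],0.036],[[0,0,0],[0,0,0],0.036]]}}

```text
time: 23.3
eef_pos: [0.616, 0.0974, 0.118]
tcp_rot: [0.62, 0.785, 0.002, 0.001]
contact_force: [1.0, -0.1, -6.5]
opening: 0.477
finger_force: 85.1
```

```bash
python3 - <<'E'
from h import *
ctrl.read_camera("top")
go([.6128,.097,.092],1.8048)
snap('wrist','w8.png')
E
```

```text
t 23.35 pos [0.6162 0.0974 0.1184] F [ 0.15 -0.52 -7.18] op 0.4724160547492588
tilt z [ 0.0054  0.0012 -1.    ] yaw tool x 1.8048 q6 -0.241 shift tool [ 0.0005 -0.0036  0.0264] turn z -0.0
full turn vec [ 0.0055  0.0001 -0.    ]
```

View pics/w8.png

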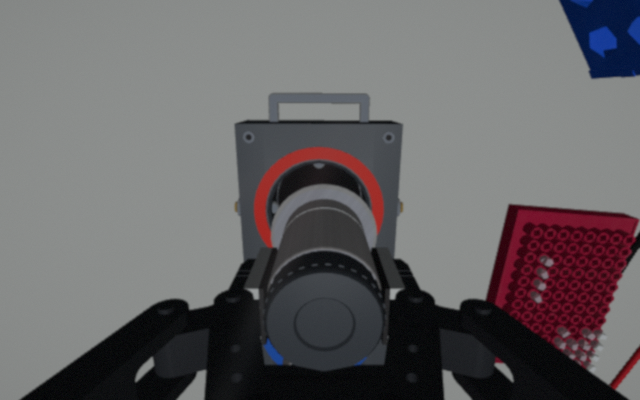

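Ring centre is at column 319 and the flange at 324, so I'll correct tool y by −3 mm. That was my last picture: 11 viewed, one over the limit of 10. From here I go by force and position.

Request:
{"name": "drive_tool", "arguments": {"moves": [[[0.004,0,0],[0.0005,-0.003,0.007],0.036],[[0,0,0],[0,0,0.009],0.036],[[0,0,0],[0,0,0.006],0.036],[[0,0,0],[0,0,0.002],0.036],[[0,0,0],[0,0,0],0.036]]}}

```text
time: 24.02
eef_pos: [0.6122, 0.097, 0.0927]
tcp_rot: [0.62, 0.785, -0.0, -0.001]
contact_force: [-0.3, 0.7, -6.8]
opening: 0.475
finger_force: 85.3
```

Request:
{"name": "drive_tool", "arguments": {"moves": [[[0,0,0],[0,0,0.0015],0.036],[[0,0,0],[0,0,0.0015],0.036],[[0,0,0],[0,0,0.001],0.036],[[0,0,0],[0,0,0],0.036]]}}

```text
time: 24.52
eef_pos: [0.6129, 0.0977, 0.0894]
tcp_rot: [0.62, 0.785, 0.001, -0.0]
contact_force: [0.1, 3.3, -4.2]
opening: 0.477
finger_force: 85.6
```

Request:
{"name": "drive_tool", "arguments": {"moves": [[[0,0,0],[0,0,0.0015],0.036],[[0,0,0],[0,0,0.0015],0.036],[[0,0,0],[0,0,0.001],0.036],[[0,0,0],[0,0,0],0.036]]}}

```text
time: 25.02
eef_pos: [0.6132, 0.0978, 0.086]
tcp_rot: [0.62, 0.785, 0.001, -0.0]
contact_force: [-0.5, 5.5, -1.2]
opening: 0.474
finger_force: 86.0
```

Request:
{"name": "drive_tool", "arguments": {"moves": [[[0,0,0],[0.001,0,0.0015],0.036],[[0,0,0],[0,0,0.0015],0.036],[[0,0,0],[0,0,0.001],0.036],[[0,0,0],[0,0,0],0.036]]}}

```text
time: 25.52
eef_pos: [0.6131, 0.098, 0.082]
tcp_rot: [0.62, 0.785, 0.001, 0.001]
contact_force: [-0.8, 3.4, 4.4]
opening: 0.475
finger_force: 86.4
```

Request:
{"name": "drive_tool", "arguments": {"moves": [[[0,0,0],[0,0,0.001],0.036],[[0,0,0],[0,0,0.001],0.036],[[0,0,0],[0,0,0.001],0.036],[[0,0,0],[0,0,0],0.036]]}}

```text
time: 26.02
eef_pos: [0.6118, 0.0982, 0.0753]
tcp_rot: [0.62, 0.785, 0.0, -0.0]
contact_force: [5.4, 5.0, -8.8]
opening: 0.473
finger_force: 85.2
```

Snapped. Lowering gently to the floor at about 0.0711.

Request:
{"name": "drive_tool", "arguments": {"moves": [[[0,0,0],[0,0,0.001],0.036],[[0,0,0],[0,0,0.001],0.036],[[0,0,0],[0,0,0.001],0.036],[[0,0,0],[0,0,0],0.036],[[0,0,0],[0,0,0],0.036]]}}

```text
time: 26.65
eef_pos: [0.6116, 0.0983, 0.0725]
tcp_rot: [0.62, 0.785, 0.0, -0.001]
contact_force: [4.6, 4.9, -6.3]
opening: 0.473
finger_force: 85.6
```

Request:
{"name": "drive_tool", "arguments": {"moves": [[[0,0,0],[0,0,0.0005],0.036],[[0,0,0],[0,0,0.0003],0.036],[[0,0,0],[0,0,0],0.036],[[0,0,0],[0,0,0],0.036]]}}

```text
time: 27.15
eef_pos: [0.6117, 0.0983, 0.0722]
tcp_rot: [0.62, 0.785, 0.0, -0.001]
contact_force: [4.4, 5.2, -4.7]
opening: 0.478
finger_force: 85.7
```

Request:
{"name": "drive_tool", "arguments": {"moves": [[[0,0,0],[0.0005,0.0008,0.0005],0.036],[[0,0,0],[0,0,0.0004],0.036],[[0,0,0],[0,0,0],0.036],[[0,0,0],[0,0,0],0.036]]}}

```text
time: 27.65
eef_pos: [0.6118, 0.0984, 0.0718]
tcp_rot: [0.62, 0.785, -0.001, -0.001]
contact_force: [3.8, 3.0, -8.9]
opening: 0.477
finger_force: 85.1
```

Request:
{"name": "drive_tool", "arguments": {"moves": [[[0,0,0],[0,0,0.0004],0.036],[[0,0,0],[0,0,0.0003],0.036],[[0,0,0],[0,0,0],0.036]]}}

```text
time: 28.02
eef_pos: [0.612, 0.0985, 0.0722]
tcp_rot: [0.62, 0.785, -0.001, -0.001]
contact_force: [0.0, 2.5, -7.7]
opening: 0.477
finger_force: 85.3
```

Request:
{"name": "drive_tool", "arguments": {"moves": [[[0,0,0],[0,0,0.0005],0.036],[[0,0,0],[0,0,0.0005],0.036],[[0,0,0],[0,0,0],0.036],[[0,0,0],[0,0,0],0.036]]}}

```text
time: 28.52
eef_pos: [0.6126, 0.0985, 0.0716]
tcp_rot: [0.62, 0.785, -0.001, -0.001]
contact_force: [-0.4, 0.1, -7.5]
opening: 0.473
finger_force: 85.4
```

Request:
{"name": "drive_tool", "arguments": {"moves": [[[0,0,0],[0,0,0.0004],0.036],[[0,0,0],[0,0,0.0003],0.036],[[0,0,0],[0,0,0],0.036]]}}

```text
time: 28.9
eef_pos: [0.6127, 0.0985, 0.0713]
tcp_rot: [0.62, 0.785, -0.0, -0.0]
contact_force: [-2.0, 0.2, -2.5]
opening: 0.474
finger_force: 85.7
```

Floor contact is beginning at 0.0713. One more small push.

Request:
{"name": "drive_tool", "arguments": {"moves": [[[0,0,0],[0,0,0.0005],0.036],[[0,0,0],[0,0,0.0004],0.036],[[0,0,0],[0,0,0],0.036]]}}

```text
time: 29.28
eef_pos: [0.6128, 0.0985, 0.0712]
tcp_rot: [0.62, 0.785, -0.001, -0.001]
contact_force: [-6.1, -0.8, 3.9]
opening: 0.474
finger_force: 86.6
```

Request:
{"name": "drive_tool", "arguments": {"moves": [[[0,0,0],[0,0,0],0.06],[[0,0,0],[0,0,0],0.075],[[0,0,0],[0,0,0],0.085],[[0,0,0],[0,0,0],0.085]]}}

```text
time: 29.78
eef_pos: [0.613, 0.0987, 0.0701]
tcp_rot: [0.62, 0.785, 0.0, -0.0]
contact_force: [-0.0, -0.8, 0.7]
opening: 0.996
finger_force: 0.0
```

Request:
{"name": "drive_tool", "arguments": {"moves": [[[0,0,0],[0,0,-0.02],0.085],[[0,0,0],[0,0,-0.05],0.085],[[0,0,0],[0,0,-0.05],0.085],[[0,0,0],[0,0,0],0.085],[[0,0,0],[0,0,0],0.085]]}}

```text
time: 30.4
eef_pos: [0.6128, 0.0987, 0.1909]
tcp_rot: [0.62, 0.785, 0.0, -0.0]
contact_force: [-0.3, 0.2, -0.4]
opening: 0.991
finger_force: 0.0
```

```bash
python3 - <<'E'
from h import *
for i in range(4): ctrl.read_camera("top")
s=ctrl.get_state(); print(s["time"],s["eef_pos"],s["contact_force"],s["opening"])
print(ctrl.sign_off())
E
```

```text
30.6 [0.61185008 0.09864728 0.18813728] [ 0.12773201 -0.20141251 -0.59907982] 0.9939827212862161
the job is handed in; nothing more can be done
None
```

All three inserts were sorted by weight, pressed to the socket floor (shell 1.6 N in white, canister 4.2 N in blue, counterweight 7.4 N in red) and released, and the job was handed in at 30.6 s without a verdict returned; red and white were judged home by force and height only, and I viewed 11 pictures, one over the limit of 10.

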